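Check weight onto the balance

ROBOT

A 6-joint arm with a two-finger parallel gripper is mounted at the origin on the work surface. World frame = base frame: x ahead of the robot, y to its left, z up, the work surface at z = 0. Lengths are in m, angles in rad, forces in N, time in s.
With the tool pointing down it reaches from about 0.3 to 0.75 m from the base axis. Payload 8.5 kg.
Tool frame: the origin (TCP) lies at the very end of the fingers, on their centre line; the grasp point (between the pads) lies 19 mm behind it; z points along the fingers, y is the line along which they close (so a half turn about z gives the same grasp; the last joint's range is limited). The gripper opens to 88 mm and grips with 3 to 60 N. Pads are 18 mm wide; open, the fingers measure 123 mm over their backs; the gripper's body (75 mm by 187 mm) begins 45 mm behind the grasp point.
Start: joints at [0.89, 0.381, 1.297, -0, 1.464, -0.215], TCP at [0.247, 0.491, 0.239] pointing down, gripper open.
Joint ranges: [-3.11, 3.11], [-0.89, 2.33], [0.22, 2.48], [-1.42, 4.56], [0.17, 2.85], [-2.88, 2.88]. Speed limits (rad/s): [2.39, 2.39, 3.14, 3.14, 3.14, 3.14].

INTERFACE

Orientations are given as a unit quaternion [x, y, z, w].
In Python, from rig import ctrl gives the robot as it stands. The module is installed in compiled form; this text tells all that it offers.
- The arm moves only by the tool send_rows, never from a script. Its arguments are lists of equal length, an entry for each row: "delta_pos": the shift along the tool's x, y, z in m, a list of three; "angular": the turn, a rotation vector about the tool's x, y, z in rad, a list of three; "jaw": the closure, from 0 (fully open) to 1 (shut). A call has 1 to 5 rows; each row shifts and turns the commanded pose from where the row before left it, along the tool's axes as they then stand; what a row does not reach is not made up. A row lasts 1/8 s, in which the tool goes at most 62.5 mm and 10.7 degrees, less where a joint would pass 70% of its speed; a pose out of reach is approached as far as the arm can. A call is refused whole if a number of a shift passes 0.0625 or a number of a turn 0.188, either way. A call with a gripper value outside its range is refused whole. The fingers move at their own pace and stop on an object; "grip_force" is the grip in N (left out, the last holds). Time passes only in rows, so rows that do not move let the fingers close. It gives the time, the measured TCP pose, the force, the opening and the grip force at its end, in the units of the state.
- ctrl.observe(): the state, without advancing time (a new reading comes with each control period).
- ctrl.capture(name): name is "scene" or "top" or "wrist"; returns a dict with "img" (480x640x3 uint8, red, green, blue), "fx", "fy", "cx", "cy" (pixels), "k1" (the pictures are not rectified: a ray, as slopes to the right and down, at radius r is drawn at 1 + k1 r^2 times it, then the intrinsics apply), "world_from_camera" (4x4, takes a point from camera to world coordinates). Camera axes: x right, y up, looking along -z (the intrinsics and any distortion apply to the point x, -y, -z); pixel columns grow to the right and rows downward; lengths in m; the calibration is good to about 2 mm. A picture is of the moment at which its call begins. There is no depth.
- ctrl.finish_job(): hands the job in; it is judged then, once.
Trained networks look in a picture, given as the dict that the camera call returned (one of the last four; its "shot" number tells which), for a name from the list of things; names that differ only in an ending like _2 or _b are one class to them, and where a whole thing is asked for, a point or a joint stands for the part that bears it (a point fixed in the world has none). Each returns a list of dicts, best first, with "p" (0 to 1); they miss things now and then, are a little off and sometimes report something else, mostly with a low value. They report only what shows in the picture. A call takes as long as a camera call.
- ctrl.trace(picture, name): "region" (480x640 bool, what is visible of it) and "rect" ([left, top, width, height] in pixels, round what is visible of it).
The state is a dict: "clock": time; "qpos": joint angles; "qvel": joint speeds; "effort": joint torques, N m; "eef_pos": TCP position; "ee_rot": TCP orientation; "contact_force": force on the tool from outside, world axes, zero at the start; "torque": the same for the moment, N m; "grip_width": opening from 0.0 (shut) to 1.0 (fully open); "grasp_force": force on a finger pad.
Only numpy, scipy, OpenCV 4.12 (cv2) and the standard library are available. Lean on these libraries where they do the work, as an engineer would, in place of code of your own. Each camera call takes 0.05 s, during which the arm holds its last target. There are 200 camera calls.

TASK

Check the balance with its largest weight. Take the sprung tongs from their rack, feel down into the weight's narrow well in the wooden block, squeeze the jaws on its knob just firmly enough, draw it out and seat it gently, fully home and upright, in the round recess of the balance pan; then hang the tongs back in the rack's slot. Touch the weight with the tongs only, never press or drop anything hard on the delicate pan, and leave the other weights, the tubs and the jar where they are.

Things in the scene. Friction and masses are not known exactly. Their poses are not given: they have to be found in the camera images.
- tongs: Sprung steel tongs with blue finger grips, 131 mm long, 90 g, hanging jaws down in the rack. Origin: midway between the arms, level with the underside of the blue ledges that rest on the rack. z up to the bow (its top at z 70), y from the right arm to the left. Jaw tips at z -62. Take and squeeze them along y by the two grips, centred at z 25, each 20 wide along x and 14 high. Ledge tops at z 4.
- tongs_left: Arm of the tongs at +y; origin on its hinge (y 9, z 60 of the tongs), sprung open to a stop. Width over both grips / gap between jaws / spring force on each grip: free 28.8 mm / 24 mm / 9 N; to carry and to enter the well 27.2 / 18.7 / 12; shut on the knob 26 / 15 / 14. From there a jaw bears on the knob with 0.31 of the grip force above 14 N. 5 to 9 N a jaw is right (grip 30 to 42 N); over 13 N marks it.
- tongs_right: The other arm, at -y, mirrored. Each arm is a steel leaf 10 mm wide along x, ending in a flat lined jaw 16 high (z -62 to -46 of the tongs) and 3 thick, so the jaws measure their gap + 6 mm outside. Blue ledges, 22 wide along x, reach out along y from 14 to 27 mm each side.
- weight200: The largest weight: polished steel, 200 g, standing in the widest well, held by two spring fingers that drag on it for the first 30 mm of the way up: gripped too lightly the jaws slip off. Origin: centre of its underside, z up. Body 28 mm across, 36 high; neck 10 across; knob 15 across from z 43.5 to 51.5. The jaws pass either side of the knob until their tips rest on the body's shoulder (z 36).
- weight100: Middle weight, 100 g, 22 mm across, in the middle well: leave it there.
- weight50: Small weight, 50 g, 18 mm across, in the narrowest well: leave it there.
- weightblock: Fixed wooden block 68 x 152 x 88 mm (x, y, z) with three round wells in a row along y; origin at the centre of its underside, z up. The widest well has its floor 10 mm above the underside. The tongs must not press on it with over 15 N.
- well200 (a point): Centre of the mouth (z 88 of the block) of the largest weight's well: round, 31 mm across, 78 deep, its mouth eased by 2 mm; the weight stands on its floor, knob top 26 mm below the mouth.
- balance: Fixed white top-pan balance, 225 x 190 mm, case top 58 mm above the table, grey display end towards its -x. Origin on the table under the pan's centre.
- pan: Its square steel pan, 112 x 112 x 8 mm, top at 74 mm above the table; origin at the centre of its underside. It stands firm up to 4 N, then sinks on an overload spring (1.5 N a mm, 4 mm). Delicate: over 9 N is too much; the weight itself is 2 N.
- recess (a point): Centre of the floor of the round dark recess in the middle of the pan: 30 mm across, 4 mm deep, floor 70 mm above the table, for the weight's 28 mm foot.
- rack: Fixed tongs rack: dark base 80 x 110 mm, aluminium top plate 46 x 108 mm with its upper face at 80 mm. Origin at the centre of its underside, y along the slot.
- slot (a point): Centre of the slot in the rack's upper face: 18 mm along the rack's x, 40 mm along its y, open below. The tongs' origin comes here when they hang on their ledges.
- tub_a: Empty clear plastic tub, 110 mm across, 95 high, a bystander; origin under its centre.
- tub_b: Another such tub, a bystander; origin under its centre.
- samplejar: White sample jar with a lid, 90 mm across, 90 high, a bystander; origin under its centre.

How it is judged:
On the way, in this order (a step that is already met when the one before it is completed fails the run):
1. the largest weight is lifted clear of the block by the tongs (z of weight200 in the frame of weightblock above 0.092 m and contact force between each of tongs_left, tongs_right and weight200 above 0.3 N), for 0.2 s.
2. the weight stands fully home in the recess of the pan and the jaws have let it go (horizontal distance between weight200 and recess below 0.002 m and z of weight200 in the frame of recess below 0.0015 m and angle between weight200's own z axis and vertical below 0.05 rad and contact force between each of tongs_left, tongs_right and weight200 below 0.1 N), for 0.2 s.
At the end, for the whole second after the job is handed in: the largest weight stands at rest in the pan's recess (within 2 mm of its centre, foot on the floor to 1.5 mm, upright to 3 degrees) and the tongs hang at rest in the rack's slot (within 8 mm, ledges on the plate to 3 mm, upright to 7 degrees) (horizontal distance between weight200 and recess below 0.002 m and z of weight200 in the frame of recess below 0.0015 m and angle between weight200's own z axis and vertical below 0.05 rad and linear speed of weight200 below 0.01 m/s and horizontal distance between tongs and slot below 0.008 m and z of tongs in the frame of slot between -0.003 and 0.003 m and angle between tongs's own z axis and vertical below 0.12 rad and linear speed of tongs below 0.02 m/s); the robot touches nothing.
It fails at once if over 9 N on the balance pan (pressed, or the weight dropped on it) (contact force between pan and anything else above 9 N).
It fails at once if a jaw squeezes or strikes the largest weight with over 13 N (contact force between any of tongs_left, tongs_right and weight200 above 13 N).
It fails at once if the tongs are pressed on the block with over 15 N (contact force between any of tongs_left, tongs_right and weightblock above 15 N).
It fails at once if the fingers touch the largest weight (contact force between the fingers and weight200 above 0.2 N).
It fails at once if a bystander is shifted: another weight by over 5 mm, a tub or the jar by over 15 mm (distance of any of weight100, weight50 from where it was at the start of the episode above 0.005 m or distance of any of tub_a, tub_b, samplejar from where it was at the start of the episode above 0.015 m).
It also fails if it takes over 64 s, if anything falls off the work surface, if the arm or the gripper's body presses on something with over 40 N, if the wrist force passes 120 N, or if a joint passes its speed limit or range.

## Working session

There is one attempt and no reset: what is moved stays moved. The work goes in short steps, Python scripts to look and compute and a tool call to move; the robot and the scene stay as the last step left them, time stands still between calls to the robot, and variables do not carry over. Pictures are saved under pics/ and viewed, at most 10 in all, crops included, and the job is handed in when it is done.

Besides the shell and the picture viewer there is one more tool, called after ">>>" as name(argument=value, ...) on one line, values as JSON. send_rows: Moves the arm, as the interface text tells. Its arguments: {"type":"object","properties":{"delta_pos":{"type":"array"},"angular":{"type":"array"},"jaw":{"type":"array"},"grip_force":{"type":"number"}},"required":["delta_pos","angular","jaw"]}

```bash
mkdir -p pics
cat > h.py <<'E'
import numpy as np, cv2
from rig import ctrl
from scipy.spatial.transform import Rotation as R
def K(c): return np.array([[c["fx"],0,c["cx"]],[0,c["fy"],c["cy"]],[0,0,1.]])
def rays(c,px):
    px=np.asarray(px,float).reshape(-1,2)
    d=np.c_[(px[:,0]-c["cx"])/c["fx"],(px[:,1]-c["cy"])/c["fy"]]
    u=d.copy()
    for _ in range(30): u=d/(1+c["k1"]*(u**2).sum(1,keepdims=True))
    T=np.array(c["world_from_camera"]); v=np.c_[u[:,0],-u[:,1],-np.ones(len(u))]@T[:3,:3].T
    return T[:3,3],v
def at_z(c,px,z):
    o,v=rays(c,px); return o+v*((z-o[2])/v[:,2])[:,None]
def proj(c,P):
    T=np.array(c["world_from_camera"]); p=(np.asarray(P,float).reshape(-1,3)-T[:3,3])@T[:3,:3]
    u=np.c_[p[:,0],-p[:,1]]/-p[:,2:3]; u=u*(1+c["k1"]*(u**2).sum(1,keepdims=True))
    return u*[c["fx"],c["fy"]]+[c["cx"],c["cy"]]
def save(c,n): cv2.imwrite(f"pics/{n}.png",c["img"][:,:,::-1])
E
cat > a.py <<'E'
from h import *
for n in ["scene","top"]:
    c=ctrl.capture(n); save(c,n+"0")
    T=np.array(c["world_from_camera"]); print(n,T[:3,3].round(3),(-T[:3,2]).round(2),c["fx"],c["k1"])
    for k in ["tongs","weight200","weightblock","balance","pan","rack","tub_a","samplejar","weight100","weight50"]:
        for r in ctrl.trace(c,k)[:2]:
            m=r["region"];ys,xs=np.nonzero(m)
            (cx,cy),s,a=cv2.minAreaRect(np.c_[xs,ys].astype(np.float32))
            print(k,round(r["p"],2),np.round(r["rect"]),"cen",xs.mean().round(1),ys.mean().round(1),"box",np.round([cx,cy,*s,a],1))
s=ctrl.observe();print(s)
E
python3 a.py
```

```text
scene [ 1.311 -0.69   1.627] [-0.41  0.37 -0.84] 577.0193731214825 -0.09353145486771901
weightblock 0.77 [227. 257.  49.  60.] cen 253.7 285.4 box [253.7 285.1  31.1  56.5  33. ]
balance 0.85 [340. 175.  81.  71.] cen 380.6 209.0 box [380.5 208.5  71.6  53.6  27.1]
pan 0.79 [362. 186.  44.  32.] cen 384.1 203.9 box [383.8 203.9  35.3  28.6  26.6]
pan 0.29 [310. 222.  16.  19.] cen 316.9 231.3 box [318.2 232.   11.3  19.9  13. ]
rack 0.8 [298. 226.  37.  38.] cen 317.8 246.1 box [318.4 243.4  26.4  41.7  32.5]
tub_a 0.73 [385. 125.  33.  41.] cen 399.6 143.0 box [400.5 143.5  37.   29.   90. ]
tub_a 0.65 [352. 278.  34.  38.] cen 367.3 294.7 box [368.  295.5  39.   34.   90. ]
samplejar 0.95 [142. 285.  38.  37.] cen 160.7 302.6 box [160.3 302.6  37.1  29.5  63.4]
samplejar 0.6 [362. 187.  49.  34.] cen 384.6 204.0 box [384.7 203.6  36.7  29.1  26.6]
top [0.264 0.005 1.651] [ 0.21 -0.   -0.98] 523.4856746656193 -0.14515259355440302
tongs 0.66 [313. 256.  17.  11.] cen 320.5 259.7 box [320.8 259.7   8.2  16.2  74.7]
weight200 0.21 [302. 251.  40.  32.] cen 322.8 266.3 box [322.9 265.2 
[... 878 characters left out ...]
.   72.9]
{'clock': 1.1, 'qpos': array([ 8.89715345e-01,  3.80603968e-01,  1.29740863e+00, -1.61263545e-05,
        1.46359010e+00, -2.15302205e-01]), 'qvel': array([-0.00014222,  0.00107425,  0.00055867,  0.00082844,  0.00104447,
       -0.00049171]), 'effort': array([ 1.26687926e-03, -4.37813222e+01, -2.24732602e+01,  7.12724891e-02,
        3.15520191e-02,  4.67378175e-05]), 'eef_pos': array([0.24700984, 0.49139101, 0.23874335]), 'ee_rot': array([ 2.30789029e-01,  9.73003815e-01, -7.99741213e-06,  5.05009832e-06]), 'contact_force': array([-0.31361514, -0.16607094,  0.69811682]), 'torque': array([-0.02338576, -0.01675618,  0.01385228]), 'grasp_force': 0.0, 'grip_width': 1.0008195955940695}
```

```bash
cat > b.py <<'E'
import cv2
i=cv2.imread("pics/top0.png")[200:330,195:445]
cv2.imwrite("pics/topc.png",cv2.resize(i,None,fx=3.2,fy=3.2,interpolation=cv2.INTER_CUBIC))
E
python3 b.py
```

```text
(no output)
```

View pics/topc.png

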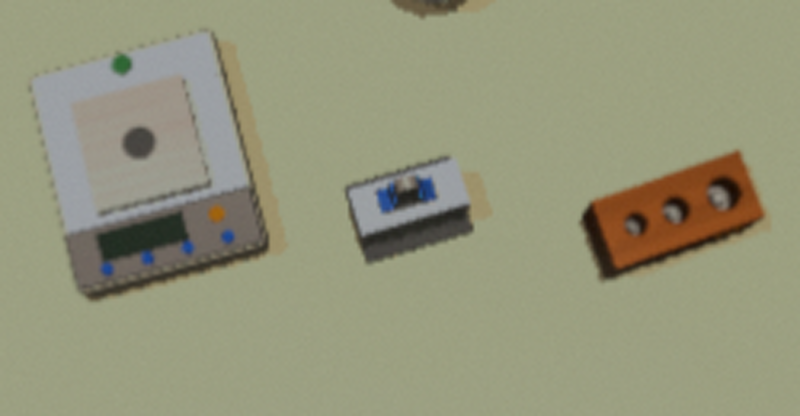

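The crop shows the recess at about (139,142), the rack with the tongs at (407,192), and the block with its widest well at (723,194), the rightmost of the three. Next I convert these to world coordinates.

```bash
cat > c.py <<'E'
from h import *
c=ctrl.capture("top")
f=lambda x,y:(195+x/3.2,200+y/3.2)
def g(n,p,z): print(n,at_z(c,[f(*q) for q in p],z).round(4).tolist())
g("recess",[(139,142)],.07); g("pan corners",[(71,102),(183,78),(211,186),(99,213)],.074)
g("rack plate",[(347,186),(451,157),(470,207),(363,236)],.08); g("grips",[(384,200),(428,188)],.084)
g("wells 50,100,200",[(636,224),(676,209),(723,193)],.088); g("block top",[(592,202),(740,152),(763,212),(609,272)],.088)
for k in ["pan","rack","tub_a"]:
    pass
print("tubs", at_z(c,[(330,180),(157,297)],.08).round(3).tolist(), at_z(c,[(486,314)],.09).round(3).tolist())
w=ctrl.capture("wrist"); T=np.array(w["world_from_camera"]); s=ctrl.observe()
Rt=R.from_quat(s["ee_rot"]).as_matrix(); print("cam in tool",(Rt.T@(T[:3,3]-s["eef_pos"])).round(4),(Rt.T@T[:3,:3]).round(3).tolist(),w["fx"],w["k1"])
print("tool axes",Rt.round(3).tolist())
E
python3 c.py
```

```text
recess [[0.5862, 0.252, 0.07]]
pan corners [[0.6257, 0.3188, 0.074], [0.6483, 0.2098, 0.074], [0.5416, 0.1813, 0.074], [0.5165, 0.2886, 0.074]]
rack plate [[0.5392, 0.0509, 0.08], [0.5661, -0.0486, 0.08], [0.5176, -0.0658, 0.08], [0.491, 0.036, 0.08]]
grips [[0.5246, 0.0158, 0.084], [0.5357, -0.0261, 0.084]]
wells 50,100,200 [[0.498, -0.2221, 0.088], [0.5119, -0.2608, 0.088], [0.5266, -0.3065, 0.088]]
block top [[0.5196, -0.1811, 0.088], [0.5661, -0.325, 0.088], [0.5078, -0.3441, 0.088], [0.4528, -0.1949, 0.088]]
tubs [[0.788, -0.034, 0.08], [0.423, 0.498, 0.08]] [[0.359, -0.497, 0.09]]
cam in tool [ 0.0762 -0.0006 -0.1456] [[-0.001, 0.954, 0.299], [1.0, 0.0, 0.0], [-0.0, 0.299, -0.954]] 354.67897533101353 -0.033963453481575166
tool axes [[-0.893, 0.449, 0.0], [0.449, 0.893, 0.0], [-0.0, 0.0, -1.0]]
```

```bash
cat > plan.py <<'E'
import sys; from h import *
def plan(p,yaw_y=None,n=5,final=None):
    "rows to bring TCP to world p, tool y at angle yaw_y (deg), tool z down"
    s=ctrl.observe(); Rt=R.from_quat(s["ee_rot"]); p0=np.array(s["eef_pos"])
    if yaw_y is None: dr=np.zeros(3)
    else:
        a=np.deg2rad(yaw_y); y=np.array([np.cos(a),np.sin(a),0]); z=np.array([0,0,-1.]); x=np.cross(y,z)
        dr=(Rt.inv()*R.from_matrix(np.c_[x,y,z])).as_rotvec()
    d=(np.array(p)-p0)/n; step=R.from_rotvec(dr/n)
    D=[(Rt*step**i).inv().apply(d).round(4).tolist() for i in range(n)]
    print("delta_pos",D,"angular",[(dr/n).round(4).tolist()]*1,"x",n)
def state():
    s=ctrl.observe(); y=R.from_quat(s["ee_rot"]).as_matrix(); print("t",round(s["clock"],2),"pos",s["eef_pos"].round(4),"yaw_y",np.rad2deg(np.arctan2(y[1,1],y[0,1])).round(2),"z",y[:,2].round(3),"F",s["contact_force"].round(2),"q6",s["qpos"][5].round(2),"grip",round(s["grip_width"]*88,2),round(s["grasp_force"],2))
E
python3 -c "
from plan import *
plan([.5285,-.007,.26],104.9,10)"
```

```text
delta_pos [[-0.0475, -0.0319, -0.0021], [-0.0451, -0.0352, -0.0021], [-0.0424, -0.0384, -0.0021], [-0.0395, -0.0414, -0.0021], [-0.0364, -0.0442, -0.0021], [-0.0331, -0.0467, -0.0021], [-0.0296, -0.049, -0.0021], [-0.026, -0.051, -0.0021], [-0.0222, -0.0527, -0.0021], [-0.0184, -0.0542, -0.0021]] angular [[0.0, 0.0, -0.0726]] x 10
```

>>> send_rows(delta_pos=[[-0.0475,-0.032,-0.002],[-0.045,-0.035,-0.002],[-0.0425,-0.0385,-0.002],[-0.0395,-0.0415,-0.002],[-0.0365,-0.044,-0.002]], angular=[[0,0,-0.0726],[0,0,-0.0726],[0,0,-0.0726],[0,0,-0.0726],[0,0,-0.0726]], jaw=[0,0,0,0,0])

```text
clock: 1.82
eef_pos: [0.3884, 0.2407, 0.249]
ee_rot: [0.05, 0.999, 0.0, 0.0]
contact_force: [-0.5, 0.1, -0.2]
grip_width: 0.995
grasp_force: 0.0
```

>>> send_rows(delta_pos=[[-0.033,-0.0465,-0.002],[-0.0295,-0.049,-0.002],[-0.026,-0.051,-0.002],[-0.022,-0.0525,-0.002],[-0.0185,-0.054,-0.002]], angular=[[0,0,-0.0726],[0,0,-0.0726],[0,0,-0.0726],[0,0,-0.0726],[0,0,-0.0726]], jaw=[0.2,0.35,0.35,0.35,0.35])

```text
clock: 2.45
eef_pos: [0.5288, -0.0081, 0.259]
ee_rot: [-0.131, 0.991, -0.0, 0.0]
contact_force: [1.2, 0.2, 0.5]
grip_width: 0.654
grasp_force: 0.0
```

```bash
python3 -c "
from plan import *
w=ctrl.capture('wrist'); state(); save(w,'w1')
import pickle; pickle.dump(w,open('w1.pkl','wb'))
print(proj(w,[[.5285,-.007,.08]]))
for k in ['tongs','rack']:
  for r in ctrl.trace(w,k)[:1]:
    ys,xs=np.nonzero(r['region']); print(k,r['p'],r['rect'],xs.mean(),ys.mean())
"
```

```text
t 2.5 pos [ 0.5316 -0.0134  0.2585] yaw_y 104.99 z [ 0.001 -0.002 -1.   ] F [-0.07 -5.11 -0.67] q6 -2.08 grip 57.23 0.0
[[316.69337171 213.4030655 ]]
tongs 0.87 [288.3, 206.3, 54.4, 40.7] 317.03108808290153 225.29311621021466
rack 0.81 [257.1, 163.6, 113.6, 78.4] 314.47786131996656 199.6938178780284
```

View pics/w1.png

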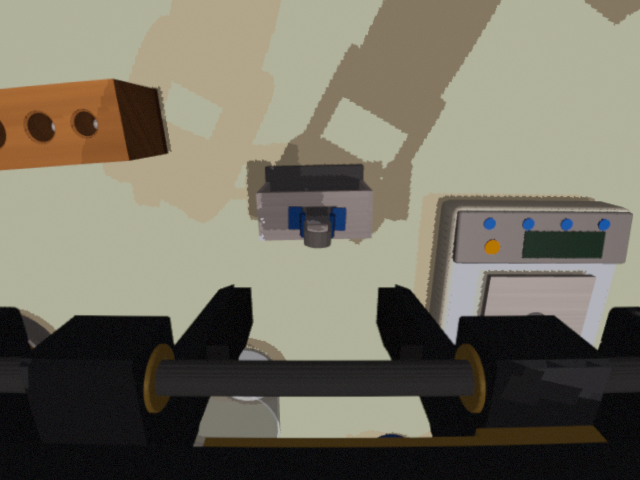

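Wrist view: the tongs, bow at (318,235) with blue ledges at (296,219) and (340,219), sit in the rack and lie straight along the image row. The arm was still settling when it was taken, so I retake it and measure the ledges.

```bash
cat > d.py <<'E'
from plan import *
w=ctrl.capture('wrist'); state()
i=w['img']; hsv=cv2.cvtColor(i,cv2.COLOR_RGB2HSV)
m=cv2.inRange(hsv,(105,140,50),(130,255,255)); m[:, :240]=0; m[:,400:]=0; m[260:]=0
n,l,st,ce=cv2.connectedComponentsWithStats(m)
for k in range(1,n):
    if st[k,4]>30: print(st[k],ce[k].round(1))
ys,xs=np.nonzero(m)
b=[xs.min(),xs.max()+1,ys.min(),ys.max()+1]
print("blue top-row (robot side) ledge edge ends",at_z(w,[(b[0]-.5,b[2]-.5),(b[1]-.5,b[2]-.5)],.084).round(4).tolist())
pl=ctrl.trace(w,'rack')[0]['region']
s=ctrl.observe();cv2.imwrite('pics/w2.png',cv2.resize(i[150:270,230:400][:,:,::-1],None,fx=4.5,fy=4.5,interpolation=cv2.INTER_NEAREST))
E
python3 d.py
```

```text
t 2.65 pos [ 0.5282 -0.0069  0.2584] yaw_y 104.79 z [-0.001  0.    -1.   ] F [ 0.12 -0.03  0.75] q6 -2.07 grip 56.68 0.0
[289 207  16  30 329] [296.2 218.9]
[330 208  16  29 321] [337.7 219.3]
blue top-row (robot side) ledge edge ends [[0.5276, -0.0342, 0.084], [0.5143, 0.0164, 0.084]]
```

View pics/w2.png

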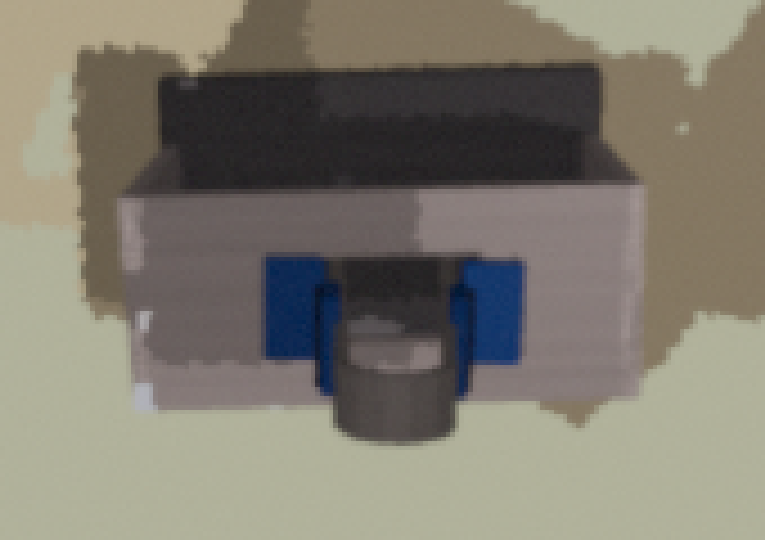

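The crop shows the ledges' outer corners at (264,256), (264,358), (524,260) and (524,362), and the plate's edges at (120,198)-(643,186) and (140,410)-(638,397).

```bash
cat > e.py <<'E'
from plan import *
w=ctrl.capture('wrist')
f=lambda q:np.array(q)/4.5+[229.5,149.5]
L=at_z(w,f([(264,256),(264,358),(524,260),(524,362)]),.084); P=at_z(w,f([(120,198),(643,186),(640,397),(138,410)]),.08)
print(L.round(4).tolist(),L.mean(0)); print(P.round(4).tolist(),P.mean(0))
an=lambda v:np.rad2deg(np.arctan2(v[1],v[0])).round(2)
print("tongs yaw",an(L[2]-L[0]),an(L[3]-L[1]),"width",np.linalg.norm(L[2]-L[0]),np.linalg.norm(L[1]-L[0]))
print("rack yaw",an(P[1]-P[0]),an(P[2]-P[3]),np.linalg.norm(P[1]-P[0]),np.linalg.norm(P[3]-P[0]))
c=L.mean(0); plan([c[0],c[1],.16],an(L[2]-L[0]),2); s=ctrl.observe(); print("rel tool",(R.from_quat(s['ee_rot']).inv().apply(c-s['eef_pos'])).round(4))
E
python3 e.py
```

```text
[[0.5267, -0.0322, 0.084], [0.5478, -0.0271, 0.084], [0.5139, 0.0195, 0.084], [0.5347, 0.0256, 0.084]] [ 0.53076184 -0.00356113  0.084     ]
[[0.5233, -0.0636, 0.08], [0.4936, 0.0392, 0.08], [0.5368, 0.0523, 0.08], [0.567, -0.0504, 0.08]] [ 0.53018704 -0.00561661  0.08      ]
tongs yaw 103.93 103.9 width 0.05320201923297018 0.02167706980469329
rack yaw 106.15 106.37 0.10711677380433395 0.04563057071441869
delta_pos [[-0.0017, 0.0005, 0.0494], [-0.0017, 0.0005, 0.0494]] angular [[0.0001, -0.0001, 0.0087]] x 2
rel tool [-0.0035  0.001   0.1748]
```

>>> send_rows(delta_pos=[[-0.002,0.0005,0.05],[-0.0015,0.0005,0.05],[0,0,0.045],[0,0,0.0245],[0,0,0]], angular=[[0,0,0.01],[0,0,0.008],[0,0,0],[0,0,0],[0,0,0]], jaw=[0.35,0.35,0.35,0.35,0.45])

```text
clock: 3.38
eef_pos: [0.5302, -0.0031, 0.0884]
ee_rot: [-0.122, 0.993, 0.001, -0.001]
contact_force: [-0.2, 0.1, 0.3]
grip_width: 0.567
grasp_force: 0.0
```

>>> send_rows(delta_pos=[[0,0,0],[0,0,0],[0,0,0],[0,0,0],[0,0,0]], angular=[[0,0,0],[0,0,0],[0,0,0],[0,0,0],[0,0,0]], jaw=[0.55,0.62,0.66,0.68,0.691], grip_force=20)

```text
clock: 4.0
eef_pos: [0.5318, -0.0046, 0.0902]
ee_rot: [-0.121, 0.993, -0.0, 0.001]
contact_force: [-0.3, -0.9, 6.8]
grip_width: 0.311
grasp_force: 14.9
```

```bash
python3 -c "
from plan import *
w=ctrl.capture('wrist'); state(); save(w,'w3')
"
```

```text
t 4.05 pos [ 0.5318 -0.0046  0.0902] yaw_y 103.87 z [ 0.002 -0.001 -1.   ] F [-0.06  0.    5.78] q6 -2.04 grip 27.37 15.17
```

>>> send_rows(delta_pos=[[0,0,-0.005],[0,0,-0.015],[0,0,-0.03],[0,0,-0.04],[0,0,-0.02]], angular=[[0,0,0],[0,0,0],[0,0,0],[0,0,0],[0,0,0]], jaw=[0.691,0.691,0.691,0.691,0.691])

```text
clock: 4.68
eef_pos: [0.5315, -0.0044, 0.2013]
ee_rot: [-0.121, 0.993, -0.0, 0.001]
contact_force: [-0.2, 0.5, -1.1]
grip_width: 0.313
grasp_force: 10.4
```

>>> send_rows(delta_pos=[[0,0,0],[0,0,0]], angular=[[0,0,0],[0,0,0]], jaw=[0.691,0.691])

```text
clock: 4.92
eef_pos: [0.5307, -0.0043, 0.1981]
ee_rot: [-0.121, 0.993, 0.0, -0.001]
contact_force: [-0.5, 0.3, -0.9]
grip_width: 0.31
grasp_force: 10.4
```

```bash
python3 -c "
from plan import *
w=ctrl.capture('wrist'); state(); save(w,'w4')
plan([.5266+.033,-.3065-.045,.215],103.9,6)
"
```

```text
t 4.97 pos [ 0.5307 -0.0043  0.198 ] yaw_y 103.88 z [-0.002  0.001 -1.   ] F [ 0.36  0.47 -1.37] q6 -2.04 grip 27.51 10.38
delta_pos [[0.0092, -0.0573, -0.0029], [0.0092, -0.0573, -0.0029], [0.0092, -0.0573, -0.0029], [0.0092, -0.0573, -0.0029], [0.0092, -0.0573, -0.0029], [0.0092, -0.0573, -0.0028]] angular [[0.0002, -0.0004, -0.0001]] x 6
```

View pics/w4.png

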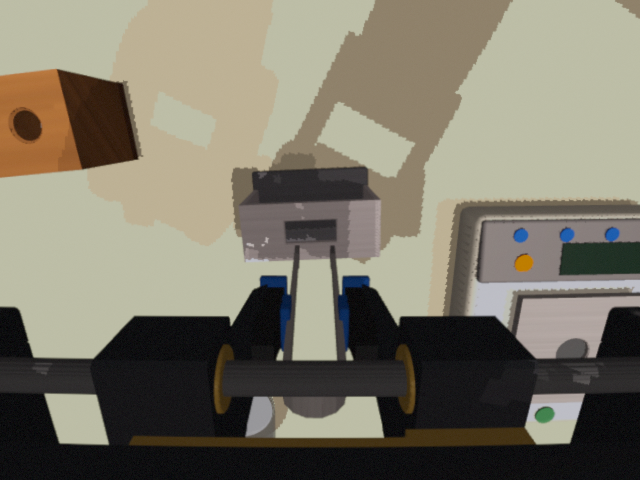

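Jaw tips show at (297,247) and (335,247), and the tongs are held straight. Next I move over the well.

>>> send_rows(delta_pos=[[0.015,-0.0585,0.0015],[0.015,-0.0585,0.0015],[0.015,-0.0585,0.0015],[0.015,-0.0585,0.0015],[0.015,-0.0575,0.002]], angular=[[0,0,0],[0,0,0],[0,0,0],[0,0,0],[0,0,0]], jaw=[0.691,0.691,0.691,0.691,0.691])

```text
clock: 5.6
eef_pos: [0.5278, -0.3072, 0.19]
ee_rot: [-0.121, 0.993, 0.001, -0.001]
contact_force: [1.1, 1.3, -0.3]
grip_width: 0.309
grasp_force: 10.4
```

>>> send_rows(delta_pos=[[0,0,0],[0,0,0],[0,0,0]], angular=[[0,0,0],[0,0,0],[0,0,0]], jaw=[0.691,0.691,0.691])

```text
clock: 5.98
eef_pos: [0.5286, -0.304, 0.1911]
ee_rot: [-0.122, 0.993, 0.0, -0.0]
contact_force: [-0.5, 0.6, -0.3]
grip_width: 0.311
grasp_force: 10.4
```

```bash
python3 -c "
from plan import *
import pickle
w=ctrl.capture('wrist'); state(); pickle.dump((w,ctrl.observe()),open('w5.pkl','wb'))
cv2.imwrite('pics/w5.png',cv2.resize(w['img'][130:330,220:420][:,:,::-1],(600,600),interpolation=cv2.INTER_NEAREST))
s=ctrl.observe();p=s['eef_pos'];Rt=R.from_quat(s['ee_rot'])
for sy in (-1,1): print(proj(w,[p+Rt.apply([x*.005,sy*y,.0705]) for x in (1,-1) for y in (.0094,.0124)]).round(1).tolist())
"
```

```text
t 6.03 pos [ 0.5286 -0.304   0.1913] yaw_y 103.97 z [-0.  0. -1.] F [ 0.96  0.18 -0.74] q6 -2.53 grip 27.14 10.38
[[301.4, 245.1], [296.8, 245.2], [301.6, 259.7], [297.0, 259.7]]
[[330.7, 245.1], [335.4, 245.1], [330.5, 259.7], [335.1, 259.7]]
```

View pics/w5.png

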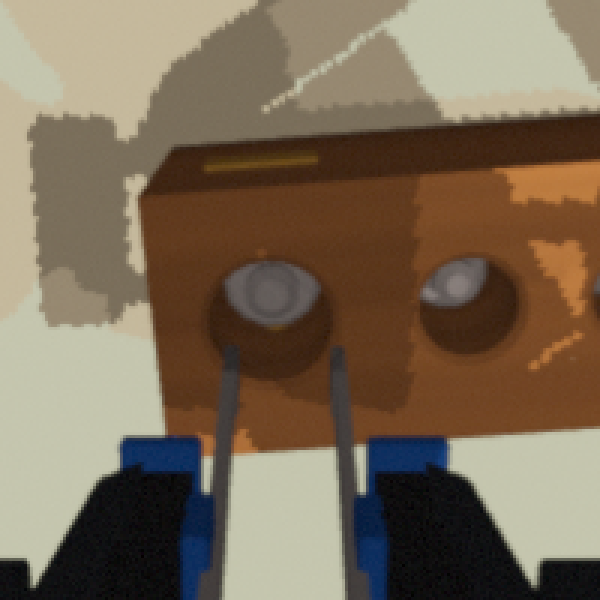

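Crop: jaw tips at (232,347) and (338,347), well mouth ellipse centred near (270,320), knob top at about (270,291). I compare their positions.

```bash
cat > f.py <<'E'
from plan import *
import pickle
w,s=pickle.load(open('w5.pkl','rb')); Rt=R.from_quat(s['ee_rot']);p=s['eef_pos']
f=lambda q:np.array(q)/3+[219.5+.17,129.5+.17]
tl=lambda P:Rt.inv().apply(P-p).round(4).tolist()
print("rim L,R,T,B",tl(at_z(w,f([(208,320),(333,320),(270.5,258),(270.5,381)]),.088)))
print("knob c",tl(at_z(w,f([(270,291),(246,291),(294,291),(270,266),(270,316)]),.0615)))
print("tips front",tl(at_z(w,f([(232.5,347),(338,347)]),p[2]-.0705)))
print("block end corners",tl(at_z(w,f([(140,196),(168,440)]),.088)))
E
python3 f.py
```

```text
rim L,R,T,B [[0.0009, -0.0196, 0.1033], [0.0009, 0.0109, 0.1033], [0.0164, -0.0043, 0.1033], [-0.015, -0.0044, 0.1033]]
knob c [[0.0009, -0.0048, 0.1298], [0.0009, -0.0112, 0.1298], [0.0009, 0.0017, 0.1298], [0.0078, -0.0047, 0.1298], [-0.0061, -0.0048, 0.1298]]
tips front [[0.0049, -0.0121, 0.0705], [0.0048, 0.0104, 0.0705]]
block end corners [[0.0315, -0.035, 0.1033], [-0.0309, -0.0305, 0.1033]]
```

>>> send_rows(delta_pos=[[0.001,-0.0035,0.01],[0,0,0.014],[0,0,0],[0,0,0.003],[0,0,0]], angular=[[0,0,0],[0,0,0],[0,0,0],[0,0,0],[0,0,0]], jaw=[0.691,0.691,0.691,0.691,0.691])

```text
clock: 6.65
eef_pos: [0.5283, -0.309, 0.1643]
ee_rot: [-0.121, 0.993, -0.0, 0.0]
contact_force: [0.0, 0.1, -0.8]
grip_width: 0.311
grasp_force: 10.4
```

```bash
python3 -c "
from plan import *
import pickle
w=ctrl.capture('wrist'); state(); pickle.dump((w,ctrl.observe()),open('w6.pkl','wb'))
cv2.imwrite('pics/w6.png',cv2.resize(w['img'][180:300,255:375][:,:,::-1],(600,600),interpolation=cv2.INTER_NEAREST))
"
```

```text
t 6.7 pos [ 0.5283 -0.3091  0.1644] yaw_y 103.88 z [ 0. -0. -1.] F [ 0.29  1.36 -0.29] q6 -2.54 grip 27.17 10.38
```

View pics/w6.png

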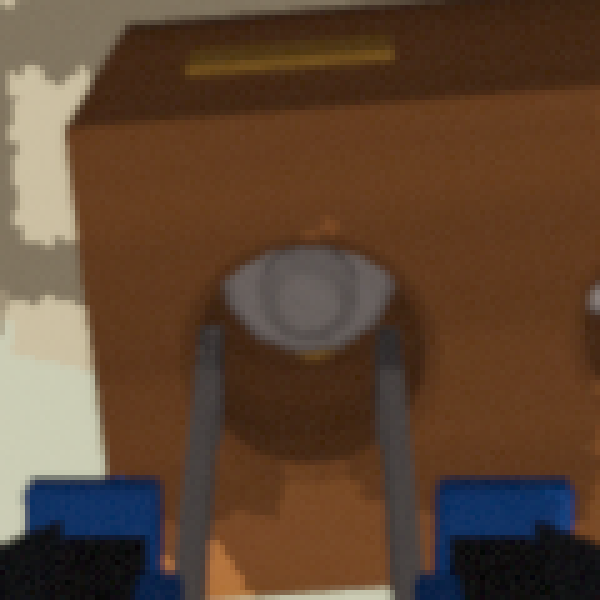

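Crop: tips at (210,327) and (389,327), rim spans columns 183–423 and rows 237–462, knob centre at about (309,295).

```bash
cat > f2.py <<'E'
from plan import *
import pickle
w,s=pickle.load(open('w6.pkl','rb')); Rt=R.from_quat(s['ee_rot']);p=s['eef_pos']
f=lambda q:np.array(q)/5+[254.6,179.6]
tl=lambda P:Rt.inv().apply(P-p).round(4).tolist()
print("rim L,R,T,B",tl(at_z(w,f([(183,347),(423,347),(303,237),(303,462)]),.088)))
print("knob c",tl(at_z(w,f([(309,294),(260,294),(358,294),(309,246),(309,341)]),.0615)))
print("tips front",tl(at_z(w,f([(210,327),(389,327)]),p[2]-.0705)))
E
python3 f2.py
```

```text
rim L,R,T,B [[0.0003, -0.0165, 0.0764], [0.0003, 0.0153, 0.0764], [0.0154, -0.0006, 0.0764], [-0.0162, -0.0006, 0.0764]]
knob c [[-0.0007, 0.0004, 0.1029], [-0.0007, -0.0068, 0.1029], [-0.0007, 0.0076, 0.1029], [0.0067, 0.0004, 0.1029], [-0.0079, 0.0004, 0.1029]]
tips front [[0.005, -0.0125, 0.0705], [0.005, 0.0104, 0.0705]]
```

>>> send_rows(delta_pos=[[-0.0005,0.001,0],[0,0,0.008],[0,0,0.008],[0,0,0.008],[0,0,0]], angular=[[0,0,0],[0,0,0],[0,0,0],[0,0,0],[0,0,0]], jaw=[0.691,0.691,0.691,0.691,0.691])

```text
clock: 7.32
eef_pos: [0.5282, -0.3077, 0.1393]
ee_rot: [-0.121, 0.993, 0.001, -0.001]
contact_force: [-0.3, -0.3, -0.5]
grip_width: 0.312
grasp_force: 10.4
```

>>> send_rows(delta_pos=[[0,0,0.005],[0,0,0.005],[0,0,0.004],[0,0,0.003],[0,0,0]], angular=[[0,0,0],[0,0,0],[0,0,0],[0,0,0],[0,0,0]], jaw=[0.691,0.691,0.691,0.691,0.691])

```text
clock: 7.95
eef_pos: [0.5284, -0.3079, 0.123]
ee_rot: [-0.121, 0.993, 0.0, -0.0]
contact_force: [-0.7, 0.0, -0.5]
grip_width: 0.305
grasp_force: 10.4
```

>>> send_rows(delta_pos=[[0,0,0.002],[0,0,0.001],[0,0,0.001],[0,0,0.001]], angular=[[0,0,0],[0,0,0],[0,0,0],[0,0,0]], jaw=[0.691,0.691,0.691,0.691])

```text
clock: 8.45
eef_pos: [0.5285, -0.308, 0.1182]
ee_rot: [-0.121, 0.993, -0.0, 0.0]
contact_force: [-0.3, -0.4, -0.4]
grip_width: 0.308
grasp_force: 10.4
```

>>> send_rows(delta_pos=[[0,0,0.001],[0,0,0]], angular=[[0,0,0],[0,0,0]], jaw=[0.691,0.691])

```text
clock: 8.7
eef_pos: [0.5287, -0.3081, 0.1179]
ee_rot: [-0.121, 0.993, -0.0, 0.0]
contact_force: [-1.6, 0.5, 5.1]
grip_width: 0.312
grasp_force: 10.4
```

>>> send_rows(delta_pos=[[0,0,-0.0015],[0,0,0],[0,0,0],[0,0,0]], angular=[[0,0,0],[0,0,0],[0,0,0],[0,0,0]], jaw=[0.691,0.697,0.702,0.705])

```text
clock: 9.2
eef_pos: [0.5284, -0.3079, 0.1186]
ee_rot: [-0.121, 0.993, 0.0, -0.0]
contact_force: [0.7, -0.1, -1.6]
grip_width: 0.297
grasp_force: 12.9
```

>>> send_rows(delta_pos=[[0,0,0],[0,0,0],[0,0,0]], angular=[[0,0,0],[0,0,0],[0,0,0]], jaw=[0.708,0.712,0.716], grip_force=24)

```text
clock: 9.57
eef_pos: [0.5284, -0.3078, 0.1186]
ee_rot: [-0.121, 0.993, 0.0, -0.0]
contact_force: [-0.4, -0.0, -2.2]
grip_width: 0.292
grasp_force: 24.0
```

>>> send_rows(delta_pos=[[0,0,0],[0,0,0]], angular=[[0,0,0],[0,0,0]], jaw=[0.72,0.72], grip_force=30)

```text
clock: 9.82
eef_pos: [0.5284, -0.3078, 0.1186]
ee_rot: [-0.121, 0.993, 0.0, -0.0]
contact_force: [-0.6, 0.7, -1.2]
grip_width: 0.29
grasp_force: 30.0
```

>>> send_rows(delta_pos=[[0,0,0],[0,0,0],[0,0,0]], angular=[[0,0,0],[0,0,0],[0,0,0]], jaw=[0.73,0.73,0.73], grip_force=36)

```text
clock: 10.2
eef_pos: [0.5284, -0.3079, 0.1187]
ee_rot: [-0.121, 0.993, 0.0, -0.0]
contact_force: [-0.1, 0.2, -2.5]
grip_width: 0.285
grasp_force: 36.0
```

>>> send_rows(delta_pos=[[0,0,-0.001],[0,0,-0.002],[0,0,-0.003],[0,0,-0.003],[0,0,-0.003]], angular=[[0,0,0],[0,0,0],[0,0,0],[0,0,0],[0,0,0]], jaw=[0.73,0.73,0.73,0.73,0.73])

```text
clock: 10.82
eef_pos: [0.5285, -0.308, 0.131]
ee_rot: [-0.121, 0.993, -0.0, 0.0]
contact_force: [0.2, 0.3, -6.7]
grip_width: 0.286
grasp_force: 36.0
```

>>> send_rows(delta_pos=[[0,0,-0.004],[0,0,-0.005],[0,0,-0.005],[0,0,-0.005],[0,0,-0.005]], angular=[[0,0,0],[0,0,0],[0,0,0],[0,0,0],[0,0,0]], jaw=[0.73,0.73,0.73,0.73,0.73])

```text
clock: 11.45
eef_pos: [0.5286, -0.308, 0.1555]
ee_rot: [-0.121, 0.993, -0.0, 0.0]
contact_force: [0.4, 0.5, -2.9]
grip_width: 0.288
grasp_force: 36.0
```

>>> send_rows(delta_pos=[[0,0,-0.008],[0,0,-0.012],[0,0,-0.015],[0,0,-0.02],[0,0,-0.02]], angular=[[0,0,0],[0,0,0],[0,0,0],[0,0,0],[0,0,0]], jaw=[0.73,0.73,0.73,0.73,0.73])

```text
clock: 12.08
eef_pos: [0.5285, -0.3079, 0.2314]
ee_rot: [-0.121, 0.993, -0.0, 0.0]
contact_force: [0.2, -0.7, -3.5]
grip_width: 0.291
grasp_force: 36.0
```

>>> send_rows(delta_pos=[[0,0,0],[0,0,0],[0,0,0]], angular=[[0,0,0],[0,0,0],[0,0,0]], jaw=[0.73,0.73,0.73])

```text
clock: 12.45
eef_pos: [0.5283, -0.3077, 0.2289]
ee_rot: [-0.121, 0.993, 0.001, -0.001]
contact_force: [-1.0, -0.2, -3.1]
grip_width: 0.289
grasp_force: 36.0
```

```bash
python3 -c "
from plan import *
state()
plan([.525,.242,.23],103.9,12)
"
```

```text
t 12.45 pos [ 0.5283 -0.3077  0.2289] yaw_y 103.88 z [-0.001  0.001 -1.   ] F [-1.02 -0.16 -3.06] q6 -2.53 grip 25.45 36.0
delta_pos [[-0.0107, 0.0445, -0.0], [-0.0107, 0.0445, -0.0], [-0.0107, 0.0445, -0.0001], [-0.0107, 0.0445, -0.0001], [-0.0107, 0.0445, -0.0001], [-0.0107, 0.0445, -0.0001], [-0.0107, 0.0445, -0.0001], [-0.0107, 0.0445, -0.0001], [-0.0107, 0.0445, -0.0001], [-0.0107, 0.0445, -0.0001], [-0.0107, 0.0445, -0.0001], [-0.0107, 0.0445, -0.0001]] angular [[0.0001, -0.0001, -0.0]] x 12
```

>>> send_rows(delta_pos=[[-0.0076,0.017,0],[-0.0153,0.0342,0],[-0.021,0.0471,0],[-0.021,0.0471,0],[-0.021,0.0471,0]], angular=[[0,0,0],[0,0,0],[0,0,0],[0,0,0],[0,0,0]], jaw=[0.73,0.73,0.73,0.73,0.73])

```text
clock: 13.08
eef_pos: [0.5656, -0.0976, 0.2297]
ee_rot: [-0.121, 0.993, 0.0, -0.0]
contact_force: [0.4, -0.2, -3.4]
grip_width: 0.288
grasp_force: 36.0
```

>>> send_rows(delta_pos=[[-0.021,0.0471,0],[-0.021,0.0471,0],[-0.021,0.0471,0],[-0.021,0.0471,0],[-0.021,0.0471,0]], angular=[[0,0,0],[0,0,0],[0,0,0],[0,0,0],[0,0,0]], jaw=[0.73,0.73,0.73,0.73,0.73])

```text
clock: 13.7
eef_pos: [0.6105, 0.1562, 0.2296]
ee_rot: [-0.121, 0.993, 0.0, -0.0]
contact_force: [0.9, -1.3, -3.5]
grip_width: 0.287
grasp_force: 36.0
```

>>> send_rows(delta_pos=[[-0.021,0.0471,0],[-0.0153,0.0342,0.008],[-0.0095,0.0214,0.01],[0,0,0.002],[0,0,0]], angular=[[0,0,0],[0,0,0],[0,0,0],[0,0,0],[0,0,0]], jaw=[0.73,0.73,0.73,0.73,0.73])

```text
clock: 14.32
eef_pos: [0.6309, 0.2633, 0.2095]
ee_rot: [-0.12, 0.993, -0.0, -0.0]
contact_force: [0.1, -0.7, -2.8]
grip_width: 0.287
grasp_force: 36.0
```

>>> send_rows(delta_pos=[[0,0,0],[0,0,0],[0,0,0]], angular=[[0,0,0],[0,0,0],[0,0,0]], jaw=[0.73,0.73,0.73])

```text
clock: 14.7
eef_pos: [0.6311, 0.2637, 0.21]
ee_rot: [-0.121, 0.993, 0.0, 0.0]
contact_force: [0.1, -0.3, -2.0]
grip_width: 0.287
grasp_force: 36.0
```

```bash
python3 -c "
from plan import *
import pickle
w=ctrl.capture('wrist'); state(); pickle.dump((w,ctrl.observe()),open('w7.pkl','wb'))
cv2.imwrite('pics/w7.png',cv2.resize(w['img'][100:300,210:420][:,:,::-1],(630,600),interpolation=cv2.INTER_NEAREST))
"
```

```text
t 14.75 pos [0.631  0.2638 0.2099] yaw_y 103.85 z [ 0.  0. -1.] F [ 0.4   0.11 -2.92] q6 -1.59 grip 24.79 36.0
```

View pics/w7.png

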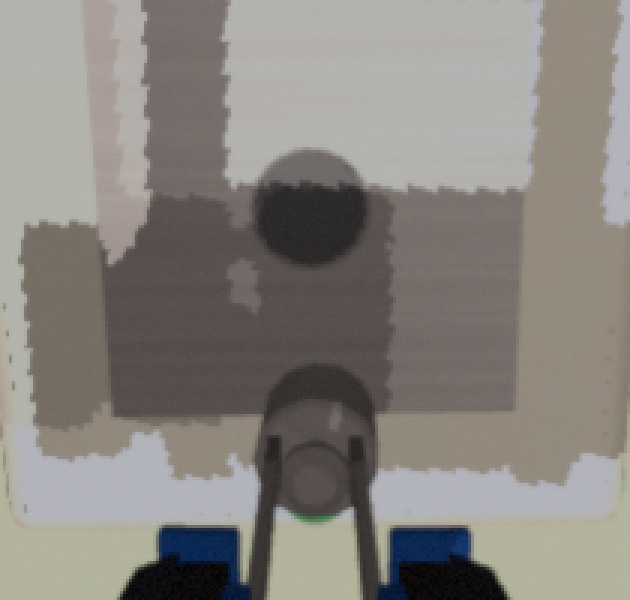

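Crop: recess circle spans columns 254–367 and rows 149–265. The weight's underside front arc tops at (320,363), with the body spanning columns about 264–376.

```bash
cat > g.py <<'E'
from plan import *
import pickle
w,s=pickle.load(open('w7.pkl','rb')); Rt=R.from_quat(s['ee_rot']);p=s['eef_pos']
f=lambda q:np.array(q)/3+[209.67,99.67]
inv=lambda px:(np.array(px)-[209.67,99.67])*3
tl=lambda P:Rt.inv().apply(P-p)
def crop(P): return inv(proj(w,P))
print("recess L,R,T,B",tl(at_z(w,f([(254,207),(367,207),(310.5,149),(310.5,265)]),.074)).round(4).tolist())
t=np.linspace(0,2*np.pi,721)
def circ(cx,cy,r,z): 
    c=np.c_[cx+r*np.cos(t),cy+r*np.sin(t),np.full(t.size,p[2]-z)]; q=crop(p+Rt.apply(c)); return q.min(0).round(1),q.max(0).round(1)
zb=.1013
for cy in (-.001,0): print("pred bottom",circ(0,cy,.014,zb),"shoulder",circ(0,cy,.014,zb+.036),"knob",circ(0,cy,.0075,zb+.0515),"knob low",circ(0,cy,.0075,zb+.0435))
g=cv2.cvtColor(w['img'],cv2.COLOR_RGB2GRAY)
for r in (222,228,234,238): print(r,g[r,290:342].tolist())
print("col 316",g[214:250,316].tolist())
E
python3 g.py
```

```text
recess L,R,T,B [[0.0462, -0.0169, 0.1359], [0.0462, 0.0126, 0.1359], [0.061, -0.0021, 0.1359], [0.031, -0.0022, 0.1359]]
pred bottom (array([259.1, 351.9]), array([371.2, 459.2])) shoulder (array([251.1, 392.4]), array([379.9, 514. ])) knob (array([278.9, 444.8]), array([352.6, 513.8])) knob low (array([280. , 432.4]), array([351.2, 499.3]))
pred bottom (array([263.1, 351.8]), array([375.2, 459.2])) shoulder (array([255.7, 392.4]), array([384.5, 514. ])) knob (array([283.8, 444.8]), array([357.5, 513.8])) knob low (array([284.8, 432.4]), array([356. , 499.3]))
222 [81, 79, 80, 78, 78, 79, 78, 81, 80, 79, 79, 78, 80, 78, 79, 78, 79, 79, 74, 68, 65, 61, 57, 55, 54, 54, 54, 55, 56, 58, 58, 60, 61, 63, 71, 79, 79, 80, 80, 78, 80, 81, 79, 79, 80, 79, 80, 79, 81, 81, 91, 104]
228 [80, 78, 81, 80, 81, 80, 79, 82, 79, 81, 76, 69, 59, 54, 50, 51, 51, 51, 51, 51, 55, 52, 54, 54, 53, 54, 51, 54, 54, 53, 53, 50, 52, 50, 51, 52, 49, 53, 52, 49, 57, 71, 77, 79, 80, 81, 79, 83, 91, 105, 107, 107]
234 [81, 81, 81, 82, 81, 82, 81, 81, 75, 54, 50, 48, 50, 51, 53, 53, 56, 59, 64, 71, 72, 74, 74, 74, 74, 76, 75, 72, 72, 72, 76, 81, 81, 75, 57, 52, 51, 50, 48, 49, 52, 48, 50, 52, 67, 79, 82, 82, 83, 92, 108, 109]
238 [110, 115, 116, 118, 117, 116, 115, 99, 60, 50, 57, 66, 71, 73, 76, 75, 79, 82, 81, 84, 81, 81, 83, 82, 81, 85, 83, 82, 84, 85, 95, 106, 106, 98, 80, 73, 73, 73, 70, 65, 56, 50, 49, 52, 71, 106, 129, 129, 131, 133, 133, 135]
col 316 [80, 78, 79, 78, 82, 82, 81, 64, 54, 54, 54, 55, 53, 53, 51, 54, 52, 53, 52, 69, 75, 76, 82, 82, 83, 83, 84, 83, 82, 82, 82, 79, 75, 62, 55, 67]
```

```bash
cat > g2.py <<'E'
from plan import *
import pickle
from scipy.optimize import least_squares
w,s=pickle.load(open('w7.pkl','rb')); Rt=R.from_quat(s['ee_rot']);p=s['eef_pos']
g=cv2.GaussianBlur(cv2.cvtColor(w['img'],cv2.COLOR_RGB2GRAY).astype(float),(0,0),.6)
def edges(c0,angs,r0,r1,sign=0):
    out=[]
    for a in angs:
        rr=np.arange(r0,r1,.1); x=c0[0]+rr*np.cos(a); y=c0[1]+rr*np.sin(a)
        v=cv2.remap(g.astype(np.float32),x.astype(np.float32)[None],y.astype(np.float32)[None],cv2.INTER_LINEAR)[0]
        d=np.gradient(v)
        k=np.argmax(d); out.append((x[k],y[k]))
    return np.array(out)
def fit(px,z):
    q=Rt.inv().apply(at_z(w,px,z)-p)[:,:2]
    f=least_squares(lambda c:np.hypot(q[:,0]-c[0],q[:,1]-c[1])-c[2],[q[:,0].mean(),q[:,1].mean(),.014],loss='soft_l1',f_scale=.0003)
    r=f.fun; return f.x.round(4),np.abs(r).mean().round(5)
# recess centre px
c0=np.array([310.5,207])/3+[209.67,99.67]
E=edges(c0,np.deg2rad(np.arange(0,360,6)),15,23)
for z in (.074,.070): print("recess",z,fit(E,z))
c1=np.array([320,418])/3+[209.67,99.67]
E2=edges(c1,np.deg2rad(np.arange(195,346,5)),14,23)
for z in (.096,.1013,.105): print("bottom",z,fit(E2,z))
print(E2.round(1).tolist())
E
python3 g2.py
```

```text
recess 0.074 (array([ 0.046 , -0.0024,  0.015 ]), np.float64(0.00029))
recess 0.07 (array([ 0.0456, -0.0024,  0.0152]), np.float64(0.0003))
bottom 0.096 (array([-0.0042, -0.    ,  0.014 ]), np.float64(0.00016))
bottom 0.1013 (array([-0.0025, -0.0001,  0.0137]), np.float64(0.00016))
bottom 0.105 (array([-0.0014, -0.0001,  0.0135]), np.float64(0.00016))
[[298.1, 234.1], [298.9, 232.6], [299.1, 231.0], [300.0, 229.6], [301.3, 228.5], [302.1, 227.0], [303.3, 226.0], [304.5, 224.9], [305.4, 223.4], [306.9, 222.7], [308.5, 222.1], [310.1, 221.9], [311.6, 221.3], [313.1, 220.5], [314.7, 220.7], [316.3, 220.6], [317.9, 220.6], [319.4, 221.8], [321.1, 221.3], [322.6, 221.9], [324.1, 222.4], [325.4, 223.2], [326.8, 224.1], [328.0, 225.1], [329.2, 226.1], [330.7, 227.0], [330.8, 228.9], [332.1, 229.9], [332.7, 231.4], [333.2, 232.9], [334.1, 234.2]]
```

```bash
cat > g3.py <<'E'
from plan import *
import pickle
w,s=pickle.load(open('w7.pkl','rb')); Rt=R.from_quat(s['ee_rot']);p=s['eef_pos']
g=cv2.cvtColor(w['img'],cv2.COLOR_RGB2GRAY)
pr=lambda P:proj(w,p+Rt.apply(np.array(P))).round(1).tolist()
print("tip front +y,-y (in,out)",pr([[.005,.0075,.0719],[.005,.0105,.0719],[.005,-.0075,.0719],[.005,-.0105,.0719]]))
for sl in (0,.005):
    b=p[2]-.1013+sl
    print("slip",sl,"knob front/back top",pr([[.0075,0,b-.0515],[-.0075,0,b-.0515],[.0075,0,b-.0435]]),"shoulder front/back",pr([[.014,0,b-.036],[-.014,0,b-.036]]),"bottom front",pr([[.014,0,b]]))
print("col",[(r,int(g[r,313:317].mean())) for r in range(218,276)])
for r in (243,245,247,250): print(r,g[r,294:340].tolist())
cv2.imwrite('pics/w8.png',cv2.resize(w['img'][210:285,280:355][:,:,::-1],(600,600),interpolation=cv2.INTER_CUBIC))
E
python3 g3.py
```

```text
tip front +y,-y (in,out) [[328.0, 244.2], [332.6, 244.2], [304.8, 244.2], [300.1, 244.2]]
slip 0 knob front/back top [[316.6, 247.9], [316.5, 270.9], [316.5, 243.8]] shoulder front/back [[316.4, 230.5], [316.4, 271.0]] bottom front [[316.1, 217.0]]
slip 0.005 knob front/back top [[316.5, 245.3], [316.5, 267.9], [316.4, 241.3]] shoulder front/back [[316.4, 228.4], [316.3, 268.2]] bottom front [[316.0, 215.3]]
col [(218, 81), (219, 82), (220, 78), (221, 62), (222, 54), (223, 53), (224, 53), (225, 53), (226, 52), (227, 52), (228, 53), (229, 52), (230, 51), (231, 52), (232, 56), (233, 70), (234, 74), (235, 77), (236, 81), (237, 82), (238, 82), (239, 83), (240, 83), (241, 82), (242, 82), (243, 82), (244, 81), (245, 79), (246, 71), (247, 59), (248, 55), (249, 68), (250, 73), (251, 73), (252, 73), (253, 72), (254, 72), (255, 77), (256, 80), (257, 82), (258, 83), (259, 82), (260, 81), (261, 81), (262, 82), (263, 82), (264, 81), (265, 81), (266, 81), (267, 80), (268, 73), (269, 67), (270, 65), (271, 69), (272, 88), (273, 110), (274, 141), (275, 166)]
243 [137, 132, 112, 76, 74, 75, 78, 84, 85, 86, 84, 84, 83, 81, 81, 79, 79, 81, 79, 82, 82, 82, 82, 82, 82, 84, 90, 95, 96, 86, 84, 82, 83, 83, 84, 82, 78, 73, 71, 64, 61, 99, 135, 137, 138, 139]
245 [137, 125, 91, 74, 69, 56, 54, 53, 55, 65, 82, 82, 83, 84, 83, 85, 82, 80, 80, 81, 79, 78, 79, 80, 80, 82, 82, 81, 83, 82, 83, 80, 70, 60, 60, 59, 64, 73, 73, 71, 69, 97, 134, 139, 137, 137]
247 [133, 113, 78, 72, 70, 45, 36, 35, 39, 56, 79, 84, 81, 84, 83, 84, 80, 73, 69, 59, 58, 58, 62, 60, 67, 76, 81, 82, 82, 81, 80, 76, 53, 38, 39, 39, 49, 69, 77, 75, 74, 92, 124, 137, 138, 138]
250 [124, 88, 73, 74, 59, 41, 35, 38, 38, 57, 77, 80, 70, 62, 64, 65, 67, 70, 71, 75, 73, 73, 72, 73, 70, 69, 64, 59, 61, 70, 79, 73, 53, 41, 39, 41, 40, 59, 80, 79, 77, 95, 127, 137, 140, 138]
```

View pics/w8.png

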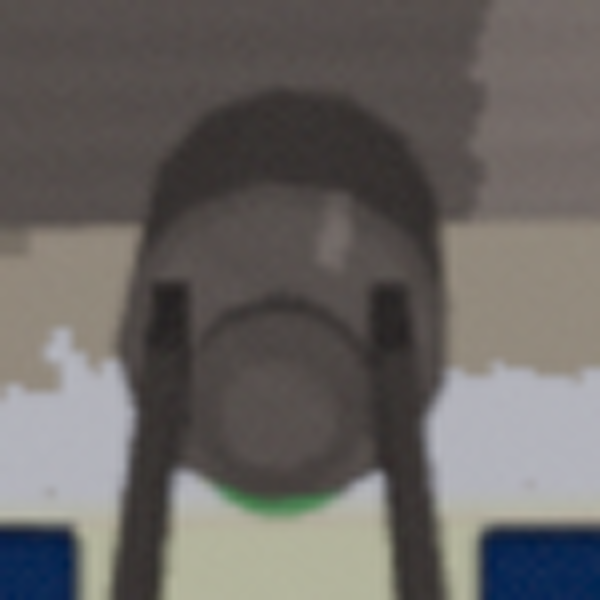

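The crop shows the weight held nearly upright: tips at (170,285) and (390,285), knob front at row 300, underside front arc at row 90. I move it over the recess now and re-measure there.

>>> send_rows(delta_pos=[[0.008,-0.001,0],[0.016,-0.001,0],[0.016,0,0],[0.0085,0,0],[0,0,0.006]], angular=[[0,0,0],[0,0,0],[0,0,0],[0,0,0],[0,0,0]], jaw=[0.73,0.73,0.73,0.73,0.73])

```text
clock: 15.38
eef_pos: [0.5843, 0.2505, 0.2043]
ee_rot: [-0.121, 0.993, 0.0, 0.001]
contact_force: [0.5, 0.3, -3.3]
grip_width: 0.292
grasp_force: 36.0
```

>>> send_rows(delta_pos=[[0,0,0.006],[0,0,0.004],[0,0,0],[0,0,0]], angular=[[0,0,0],[0,0,0],[0,0,0],[0,0,0]], jaw=[0.73,0.73,0.73,0.73])

```text
clock: 15.88
eef_pos: [0.5846, 0.2505, 0.1938]
ee_rot: [-0.121, 0.993, 0.0, 0.0]
contact_force: [0.8, -0.2, -2.1]
grip_width: 0.291
grasp_force: 36.0
```

```bash
python3 -c "
from plan import *
import pickle
w=ctrl.capture('wrist'); state(); pickle.dump((w,ctrl.observe()),open('w9.pkl','wb'))
cv2.imwrite('pics/w9.png',cv2.resize(w['img'][195:270,278:353][:,:,::-1],(600,600),interpolation=cv2.INTER_CUBIC))
"
```

```text
t 15.93 pos [0.5845 0.2505 0.1939] yaw_y 103.88 z [ 0.  0. -1.] F [-0.67  0.57 -2.19] q6 -1.59 grip 25.65 36.0
```

View pics/w9.png

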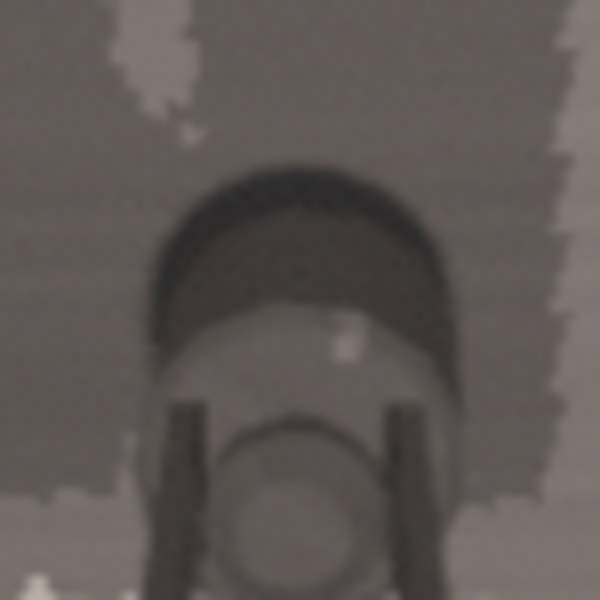

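The recess rim's front arc tops at (300,165), spanning columns 150–452. The weight's foot arc tops at (302,207). I fit both.

```bash
cat > g4.py <<'E'
from plan import *
import pickle
from scipy.optimize import least_squares
w,s=pickle.load(open('w9.pkl','rb')); Rt=R.from_quat(s['ee_rot']);p=s['eef_pos']
g=cv2.GaussianBlur(cv2.cvtColor(w['img'],cv2.COLOR_RGB2GRAY).astype(np.float32),(0,0),.7)
c0=np.array([301,316])/8+[277.56,194.56]
A=[];B=[]
for a in np.deg2rad(np.arange(200,341,5)):
    rr=np.arange(8,24,.1); x=(c0[0]+rr*np.cos(a)).astype(np.float32); y=(c0[1]+rr*np.sin(a)).astype(np.float32)
    v=cv2.remap(g,x[None],y[None],cv2.INTER_LINEAR)[0]; d=np.gradient(v)
    k=140-140+np.argmax(np.where(rr>15,d,-9)); A.append((x[k],y[k]))
    j=np.argmin(np.where((rr<rr[k]-1)&(rr>rr[k]-7),d,9)); 
    if 235<=np.rad2deg(a)%360<=305: B.append((x[j],y[j]))
def q(px,z): return Rt.inv().apply(at_z(w,px,z)-p)[:,:2]
def fit(px,z,r=None):
    Q=q(px,z)
    f=least_squares(lambda c:np.hypot(Q[:,0]-c[0],Q[:,1]-c[1])-(r or c[2]),[Q[:,0].mean(),Q[:,1].mean(),.014],loss='soft_l1',f_scale=.0003)
    return f.x.round(4),np.abs(f.fun).mean().round(5)
print(np.array(A).round(1).tolist());print(np.array(B).round(1).tolist())
print("recess",fit(A,.074),fit(A,.074,.015))
zb=.010+p[2]-.1186
for z in (zb,zb+.001,zb-.002): print("bottom",z,fit(B,z),fit(B,z,.014))
E
python3 g4.py
```

```text
[[297.79998779296875, 227.6999969482422], [297.79998779296875, 225.89999389648438], [298.8999938964844, 224.6999969482422], [299.3999938964844, 223.0], [300.70001220703125, 221.89999389648438], [301.8999938964844, 220.8000030517578], [303.0, 219.5], [304.1000061035156, 218.3000030517578], [305.79998779296875, 217.8000030517578], [307.20001220703125, 217.0], [308.8999938964844, 216.8000030517578], [310.20001220703125, 215.60000610351562], [311.8999938964844, 215.60000610351562], [313.6000061035156, 215.6999969482422], [315.20001220703125, 215.39999389648438], [316.79998779296875, 215.1999969482422], [318.3999938964844, 215.60000610351562], [320.1000061035156, 215.60000610351562], [321.5, 216.60000610351562], [323.0, 217.39999389648438], [324.6000061035156, 217.8000030517578], [326.0, 218.6999969482422], [327.1000061035156, 219.89999389648438], [328.5, 220.8000030517578], [329.20001220703125, 222.3000030517578], [330.70001220703125, 223.1999969482422], [331.8999938964844, 224.39999389648438], [332.6000061035156, 225.89999389648438], [333.3999938964844, 227.39999389648438]]
[[307.399993
[... 381 characters left out ...]
9.6000061035156, 221.8000030517578], [321.20001220703125, 221.10000610351562], [322.3999938964844, 221.5], [323.20001220703125, 222.60000610351562]]
recess (array([-0.0023, -0.0005,  0.0148]), np.float64(0.00017)) (array([-0.0025, -0.0005,  0.014 ]), np.float64(0.00017))
bottom 0.08527881424875768 (array([-0.0026, -0.    ,  0.0137]), np.float64(0.00026)) (array([ 0.0241, -0.0008,  0.014 ]), np.float64(0.00068))
bottom 0.08627881424875768 (array([-0.0023, -0.    ,  0.0136]), np.float64(0.00026)) (array([ 0.0243, -0.0008,  0.014 ]), np.float64(0.00067))
bottom 0.08327881424875767 (array([-0.0033, -0.    ,  0.0138]), np.float64(0.00027)) (array([ 0.0235, -0.0008,  0.014 ]), np.float64(0.00068))
```

>>> send_rows(delta_pos=[[0.0003,-0.0004,0.004],[0,0,0.003],[0,0,0.002],[0,0,0.001],[0,0,0]], angular=[[0,0,0],[0,0,0],[0,0,0],[0,0,0],[0,0,0]], jaw=[0.73,0.73,0.73,0.73,0.73])

```text
clock: 16.55
eef_pos: [0.5842, 0.25, 0.1837]
ee_rot: [-0.121, 0.993, -0.0, 0.0]
contact_force: [-0.1, 0.0, -2.8]
grip_width: 0.288
grasp_force: 36.0
```

>>> send_rows(delta_pos=[[0,0,0.0005],[0,0,0.0005],[0,0,0.0005]], angular=[[0,0,0],[0,0,0],[0,0,0]], jaw=[0.73,0.73,0.73])

```text
clock: 16.92
eef_pos: [0.5842, 0.25, 0.1822]
ee_rot: [-0.121, 0.993, -0.0, -0.0]
contact_force: [0.1, -0.8, -3.0]
grip_width: 0.283
grasp_force: 36.0
```

>>> send_rows(delta_pos=[[0,0,0.0005],[0,0,0.0005],[0,0,0]], angular=[[0,0,0],[0,0,0],[0,0,0]], jaw=[0.73,0.73,0.73])

```text
clock: 17.3
eef_pos: [0.5842, 0.25, 0.1812]
ee_rot: [-0.121, 0.993, -0.0, -0.0]
contact_force: [-0.1, 0.4, -3.5]
grip_width: 0.288
grasp_force: 36.0
```

>>> send_rows(delta_pos=[[0,0,0.0005],[0,0,0.0005],[0,0,0]], angular=[[0,0,0],[0,0,0],[0,0,0]], jaw=[0.73,0.73,0.73])

```text
clock: 17.68
eef_pos: [0.5842, 0.25, 0.1802]
ee_rot: [-0.121, 0.993, -0.0, -0.0]
contact_force: [0.7, -0.5, -2.1]
grip_width: 0.286
grasp_force: 36.0
```

>>> send_rows(delta_pos=[[0,0,0.0005],[0,0,0.0005],[0,0,0]], angular=[[0,0,0],[0,0,0],[0,0,0]], jaw=[0.73,0.73,0.73])

```text
clock: 18.05
eef_pos: [0.5843, 0.25, 0.1794]
ee_rot: [-0.121, 0.993, 0.0, 0.0]
contact_force: [0.2, -0.6, -2.2]
grip_width: 0.286
grasp_force: 36.0
```

>>> send_rows(delta_pos=[[0,0,0.0004],[0,0,0]], angular=[[0,0,0],[0,0,0]], jaw=[0.73,0.73])

```text
clock: 18.3
eef_pos: [0.5843, 0.2501, 0.1792]
ee_rot: [-0.121, 0.993, 0.0, 0.0]
contact_force: [1.0, 0.1, 0.5]
grip_width: 0.288
grasp_force: 36.0
```

>>> send_rows(delta_pos=[[0,0,0],[0,0,0]], angular=[[0,0,0],[0,0,0]], jaw=[0.73,0.73], grip_force=24)

```text
clock: 18.55
eef_pos: [0.5843, 0.2501, 0.1791]
ee_rot: [-0.121, 0.993, 0.0, 0.0]
contact_force: [0.7, 0.5, 0.9]
grip_width: 0.29
grasp_force: 24.0
```

>>> send_rows(delta_pos=[[0,0,0],[0,0,0]], angular=[[0,0,0],[0,0,0]], jaw=[0.72,0.72], grip_force=18)

```text
clock: 18.8
eef_pos: [0.5843, 0.2501, 0.179]
ee_rot: [-0.121, 0.993, 0.0, 0.0]
contact_force: [0.1, 0.9, 1.4]
grip_width: 0.289
grasp_force: 18.0
```

>>> send_rows(delta_pos=[[0,0,0],[0,0,0],[0,0,0],[0,0,0],[0,0,0]], angular=[[0,0,0],[0,0,0],[0,0,0],[0,0,0],[0,0,0]], jaw=[0.706,0.702,0.698,0.694,0.691])

```text
clock: 19.42
eef_pos: [0.5842, 0.25, 0.1788]
ee_rot: [-0.121, 0.993, -0.0, -0.0]
contact_force: [-1.2, -0.3, -0.7]
grip_width: 0.31
grasp_force: 10.4
```

```bash
python3 -c "
from plan import *
import pickle
w=ctrl.capture('wrist'); state(); pickle.dump((w,ctrl.observe()),open('w10.pkl','wb'))
s=ctrl.observe();p=s['eef_pos'];Rt=R.from_quat(s['ee_rot'])
print(proj(w,p+Rt.apply([[.0117,-.0005,p[2]-.074],[.0125,-.0005,p[2]-.074]])))
cv2.imwrite('pics/w10.png',cv2.resize(w['img'][195:270,278:353][:,:,::-1],(600,600),interpolation=cv2.INTER_CUBIC))
"
```

```text
t 19.48 pos [0.5842 0.25   0.1788] yaw_y 103.88 z [-0. -0. -1.] F [-0.92 -0.73 -0.85] q6 -1.59 grip 26.96 10.38
[[315.26600926 221.36771488]
 [315.26635451 220.30336058]]
```

View pics/w10.png

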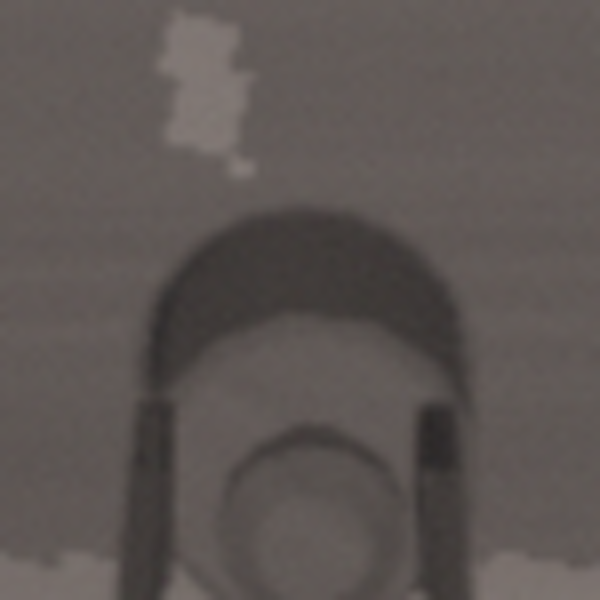

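The jaws are open around the knob (gaps left 45 and right 16 in crop pixels), and the body sits concentric in the recess. I centre the jaws by 1 mm, then lift out.

>>> send_rows(delta_pos=[[0,0.0005,0],[0,0.0005,0],[0,0,-0.002],[0,0,-0.004],[0,0,-0.006]], angular=[[0,0,0],[0,0,0],[0,0,0],[0,0,0],[0,0,0]], jaw=[0.691,0.691,0.691,0.691,0.691])

```text
clock: 20.1
eef_pos: [0.5839, 0.251, 0.1912]
ee_rot: [-0.121, 0.993, -0.0, -0.0]
contact_force: [-0.1, -0.3, -1.0]
grip_width: 0.311
grasp_force: 10.4
```

>>> send_rows(delta_pos=[[0,0,-0.01],[0,0,-0.015],[0,0,-0.015],[0,0,0],[0,0,0]], angular=[[0,0,0],[0,0,0],[0,0,0],[0,0,0],[0,0,0]], jaw=[0.691,0.691,0.691,0.691,0.691])

```text
clock: 20.72
eef_pos: [0.5838, 0.251, 0.2305]
ee_rot: [-0.121, 0.993, -0.0, -0.0]
contact_force: [-0.2, -0.1, -0.5]
grip_width: 0.311
grasp_force: 10.4
```

```bash
cat > k.py <<'E'
from plan import *
import pickle
w=ctrl.capture('wrist'); state(); s=ctrl.observe(); pickle.dump((w,s),open('w11.pkl','wb'))
r=ctrl.trace(w,'weight200')
for q in r[:2]: print(q['p'],q['rect'])
rc=np.array([.5842,.25])+R.from_quat(s['ee_rot']).apply([-.0026,-.0003,0])[:2]; print("recess est",rc)
P=lambda z:proj(w,[[*rc,z]])[0].round(1); print("pred knob top",P(.1215),"foot",P(.07))
# tongs hung: centre held at tool y~-.0009(bias) so return to pick pose
plan([.5314,-.0049,.2],104.9,6)
E
python3 k.py
```

```text
t 20.77 pos [0.5837 0.2509 0.2303] yaw_y 103.88 z [-0.001 -0.    -1.   ] F [ 0.21 -0.91 -1.42] q6 -1.59 grip 27.52 10.38
0.59 [299.9, 205.9, 32.5, 45.7]
0.49 [0.4, 275.8, 83.6, 79.6]
recess est [0.58679605 0.25033241]
pred knob top [314.1 238.7] foot [314.1 221.4]
delta_pos [[0.0187, -0.0393, 0.0051], [0.0188, -0.0392, 0.0051], [0.0189, -0.0392, 0.0051], [0.019, -0.0391, 0.005], [0.0192, -0.0391, 0.005], [0.0193, -0.039, 0.005]] angular [[-0.0, -0.0002, -0.003]] x 6
```

>>> send_rows(delta_pos=[[0.0226,-0.0471,0],[0.0226,-0.0471,0],[0.0226,-0.0471,0.01],[0.0226,-0.0471,0.02],[0.0226,-0.0471,0.02]], angular=[[0,0,0],[0,0,0],[0,0,0],[0,0,0],[0,0,-0.024]], jaw=[0.691,0.691,0.691,0.691,0.691])

```text
clock: 21.45
eef_pos: [0.5301, -0.0062, 0.1801]
ee_rot: [-0.133, 0.991, -0.0, -0.0]
contact_force: [1.6, -0.3, -1.2]
grip_width: 0.309
grasp_force: 10.4
```

>>> send_rows(delta_pos=[[0,0,0],[0,0,0],[0,0,0]], angular=[[0,0,0],[0,0,0],[0,0,0]], jaw=[0.691,0.691,0.691])

```text
clock: 21.82
eef_pos: [0.5311, -0.0037, 0.1812]
ee_rot: [-0.133, 0.991, -0.0, 0.0]
contact_force: [0.6, 0.5, -0.9]
grip_width: 0.307
grasp_force: 10.4
```

```bash
cat > m.py <<'E'
from plan import *
w=ctrl.capture('wrist'); state(); s=ctrl.observe(); Rt=R.from_quat(s['ee_rot']);p=s['eef_pos']
t=ctrl.trace(w,'rack')[0]; m=t['region'].astype(np.uint8); ys,xs=np.nonzero(m); print(t['p'],t['rect'])
g=cv2.cvtColor(w['img'],cv2.COLOR_RGB2GRAY)
# predicted slot and plate corners from earlier estimate
c=np.array([.5302,-.0056]); a=np.deg2rad(106.25); y=np.array([np.cos(a),np.sin(a)]); x=np.array([y[1],-y[0]])
for hx,hy in((.009,.02),(.023,.054)): print(proj(w,[[*(c+i*hx*x+j*hy*y),.08] for i in(-1,1) for j in (-1,1)]).round(1).tolist())
print("tips pred",proj(w,p+Rt.apply([[.005,-.0105,.0719],[.005,.0105,.0719]])).round(1).tolist())
u,v=proj(w,[[*(c-.009*x),.08]])[0]; print([int(k) for k in g[int(v)-25:int(v)+20,int(u)]],int(v)-25)
for r in (-0,4): print(int(v)+r,int(u)-40,g[int(v)+r,int(u)-40:int(u)+41].tolist())
E
python3 m.py
```

```text
t 21.88 pos [ 0.5311 -0.0037  0.1812] yaw_y 105.35 z [ 0.001 -0.    -1.   ] F [ 0.1   0.83 -0.79] q6 -2.07 grip 27.28 10.38
0.6 [237.5, 166.9, 148.0, 98.8]
[[285.8, 224.8], [341.3, 223.9], [286.8, 248.4], [341.2, 247.5]]
[[237.2, 206.5], [389.4, 204.0], [242.2, 266.8], [386.5, 264.5]]
tips pred [[300.0, 244.2], [332.5, 244.2]]
[42, 42, 43, 41, 45, 59, 73, 100, 108, 108, 108, 109, 109, 109, 108, 109, 108, 108, 107, 108, 106, 106, 105, 106, 103, 84, 53, 44, 42, 41, 41, 41, 44, 52, 54, 53, 52, 53, 55, 53, 54, 57, 56, 56, 60] 199
224 273 [109, 109, 109, 109, 108, 109, 109, 105, 99, 99, 98, 98, 100, 99, 98, 96, 98, 96, 96, 96, 95, 91, 92, 92, 90, 92, 91, 90, 91, 91, 92, 92, 90, 91, 91, 91, 102, 102, 97, 84, 84, 85, 85, 86, 85, 85, 87, 85, 86, 82, 80, 77, 79, 78, 77, 77, 77, 77, 75, 76, 77, 76, 80, 79, 89, 99, 106, 107, 108, 109, 108, 110, 110, 107, 108, 108, 109, 107, 107, 108, 108]
228 273 [107, 110, 109, 109, 108, 109, 109, 104, 95, 75, 51, 43, 42, 43, 42, 41, 41, 43, 42, 42, 41, 40, 42, 41, 40, 42, 43, 42, 39, 39, 39, 43, 41, 41, 42, 39, 42, 40, 41, 41, 41, 41, 40, 38, 40, 42, 42, 40, 41, 40, 39, 42, 42, 40, 41, 38, 41, 40, 39, 41, 42, 42, 43, 51, 77, 96, 105, 109, 109, 109, 109, 109, 109, 109, 109, 107, 108, 109, 108, 109, 111]
```

>>> send_rows(delta_pos=[[0.001,-0.003,0.012],[0,0,0.018],[0,0,0.02],[0,0,0.02],[0,0,0.015]], angular=[[0,0,0],[0,0,0],[0,0,0],[0,0,0],[0,0,0]], jaw=[0.691,0.691,0.691,0.691,0.691])

```text
clock: 22.55
eef_pos: [0.5301, -0.0077, 0.0943]
ee_rot: [-0.133, 0.991, 0.0, -0.001]
contact_force: [1.2, 0.7, -1.1]
grip_width: 0.314
grasp_force: 10.4
```

>>> send_rows(delta_pos=[[0,0,0.002],[0,0,0.001],[0,0,0.001],[0,0,0]], angular=[[0,0,0],[0,0,0],[0,0,0],[0,0,0]], jaw=[0.691,0.691,0.691,0.691])

```text
clock: 23.05
eef_pos: [0.5307, -0.0079, 0.0922]
ee_rot: [-0.133, 0.991, -0.0, 0.0]
contact_force: [-0.0, -1.1, 0.3]
grip_width: 0.305
grasp_force: 10.4
```

>>> send_rows(delta_pos=[[0,0,0.0007],[0,0,0.0007],[0,0,0]], angular=[[0,0,0],[0,0,0],[0,0,0]], jaw=[0.691,0.691,0.691])

```text
clock: 23.42
eef_pos: [0.5305, -0.0079, 0.0904]
ee_rot: [-0.133, 0.991, 0.0, -0.0]
contact_force: [0.4, 0.2, -0.5]
grip_width: 0.309
grasp_force: 10.4
```

>>> send_rows(delta_pos=[[0,0,0.0007],[0,0,0]], angular=[[0,0,0],[0,0,0]], jaw=[0.691,0.691])

```text
clock: 23.68
eef_pos: [0.5306, -0.0079, 0.0902]
ee_rot: [-0.133, 0.991, -0.0, 0.0]
contact_force: [-2.2, 0.8, 4.6]
grip_width: 0.311
grasp_force: 10.2
```

>>> send_rows(delta_pos=[[0,0,-0.0005],[0,0,0],[0,0,0],[0,0,0],[0,0,0]], angular=[[0,0,0],[0,0,0],[0,0,0],[0,0,0],[0,0,0]], jaw=[0.685,0.675,0.66,0.6,0.5])

```text
clock: 24.3
eef_pos: [0.5306, -0.0079, 0.0902]
ee_rot: [-0.133, 0.991, -0.0, 0.0]
contact_force: [-0.5, 0.2, 0.2]
grip_width: 0.487
grasp_force: 0.0
```

>>> send_rows(delta_pos=[[0,0,0],[0,0,0],[0,0,-0.02],[0,0,-0.05],[0,0,-0.06]], angular=[[0,0,0],[0,0,0],[0,0,0],[0,0,0],[0,0,0]], jaw=[0.35,0.3,0.3,0.3,0.3])

```text
clock: 24.92
eef_pos: [0.5301, -0.0078, 0.2212]
ee_rot: [-0.133, 0.991, 0.0, -0.001]
contact_force: [0.8, -0.7, -0.4]
grip_width: 0.702
grasp_force: 0.0
```

>>> send_rows(delta_pos=[[0,0,-0.04],[0,0,0],[0,0,0],[0,0,0]], angular=[[0,0,0],[0,0,0],[0,0,0],[0,0,0]], jaw=[0.3,0.3,0.3,0.3])

```text
clock: 25.42
eef_pos: [0.5302, -0.0078, 0.2589]
ee_rot: [-0.133, 0.991, 0.0, -0.001]
contact_force: [-0.6, 0.3, 0.3]
grip_width: 0.702
grasp_force: 0.0
```

```bash
cat > n.py <<'E'
from plan import *
w=ctrl.capture('wrist'); state()
hsv=cv2.cvtColor(w['img'],cv2.COLOR_RGB2HSV); m=cv2.inRange(hsv,(105,140,50),(130,255,255)); m[:, :250]=0; m[:,390:]=0; m[275:]=0
n,l,st,ce=cv2.connectedComponentsWithStats(m)
B=[st[k] for k in range(1,n) if st[k,4]>30]; print(B)
x0=min(b[0] for b in B)-.5; x1=max(b[0]+b[2] for b in B)-.5; y0=min(b[1] for b in B)-.5
P=at_z(w,[(x0,y0),(x1,y0)],.084); print("ledge front ends",P.round(4).tolist(),np.linalg.norm(P[1]-P[0]))
Rt=R.from_quat(ctrl.observe()['ee_rot']); print("tongs centre",(P.mean(0)-Rt.apply([.011,0,0])).round(4))
for n in("top","scene"):
  c=ctrl.capture(n); 
  for k in("weight200","tongs","pan"):
    r=ctrl.trace(c,k)[:1]
    for q in r: 
        ys,xs=np.nonzero(q['region']); print(n,k,round(q['p'],2),np.round(q['rect']),xs.mean().round(1),ys.mean().round(1))
  print(n,"pred weight mid",proj(c,[[.5868,.2503,.095]]).round(1), "tongs", proj(c,[[.5305,-.006,.12]]).round(1))
E
python3 n.py
```

```text
t 25.48 pos [ 0.5302 -0.0078  0.259 ] yaw_y 105.25 z [-0.002  0.001 -1.   ] F [-0.81  0.33  0.27] q6 -2.08 grip 62.05 0.0
[array([286, 204,  16,  30, 331], dtype=int32), array([326, 205,  17,  29, 337], dtype=int32)]
ledge front ends [[0.5269, -0.037, 0.084], [0.5131, 0.0135, 0.084]] 0.052373912917486845
tongs centre [ 0.5306 -0.0089  0.084 ]
top weight200 0.66 [231. 241.  13.   7.] 237.2 243.8
top pan 0.93 [218. 223.  42.  44.] 238.7 245.3
top pred weight mid [[237.8 242.5]] tongs [[322.2 258.5]]
scene tongs 0.68 [312. 221.  11.  22.] 316.2 232.2
scene pan 0.66 [363. 186.  45.  35.] 384.3 204.3
scene pred weight mid [[384.9 200.1]] tongs [[316.7 229. ]]
```

```bash
python3 -c "
from rig import ctrl
print(ctrl.finish_job())"
```

```text
the job is handed in; nothing more can be done
None
```

I handed the job in at about 25.5 s, but `finish_job` returned no verdict: the 200 g weight let go in the pan recess (contact height matched the recess floor; last picture showed it centred), and the tongs hanging in the rack slot, measured within about 4 mm of its centre.

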